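Finish the mirror stand and hold the headshell over it

TASK

Finish the little slat stand over the inspection mirror: lay the two loose pale slats flat on top of it, crosswise to the layer below, each over one pair of its pale marks with the ends even with the stand, and let go of them. Then take the chrome headshell off the grey mat, carry it upright over the top of the low wooden divider, and finish while still holding it level and still about 10 mm above the new top slats, centred over the gap between them and lined up lengthwise with them (either end leading), so that the needle can be viewed in the mirror. The headshell must never touch the stand or its slats, nothing may touch the divider, and the glass paperweight, the screwdriver and the ceramic box with its lid are left alone.

Things in the scene. Friction and masses are not known exactly. Their poses are not given: they have to be found in the camera images.
- stand_top (a point): point on the fixed stand's vertical axis, 49 above the table: the level of the tops of the two new slats once laid. x: the direction in which the new slats must lie (crosswise to the crossbars); z up. The stand's yaw varies up to 0.4 rad
- stand_seat_left (a point): centre of where one new slat belongs on the stand (over the pale marks at the stand's y = +28), 41.5 above the table, i.e. where the slat's centre ends up; same axes as the stand
- stand_seat_right (a point): the same for the other slat, at the stand's y = -28; either slat may take either seat
- stand: the stand, dark wood, origin at its middle on the table, axes as stand_top: base 120 x 120 x 4 with a mirror; two runners along x (120 x 16 x 15, at y = +-42); on them two crossbars along y (120 x 16 x 15, at x = +-42), tops 34 above the table, each with pale marks at y = +-28
- slat_a_mid (a point): loose pale wooden slat, 120 long (its x) x 16 wide (its y) x 15 high (z), about 20 g, lying flat on the cork pad beside the other one, 60 centre to centre; point at its centre, half-way up (7.5 above its underside)
- slat_b_mid (a point): loose pale wooden slat, 120 long (its x) x 16 wide (its y) x 15 high (z), about 20 g, lying flat on the cork pad beside the other one, 60 centre to centre; point at its centre, half-way up (7.5 above its underside)
- slat_a: the same slat; origin at the middle of its underside
- slat_b: the same slat; origin at the middle of its underside
- headshell_mid (a point): chrome headshell with a black cartridge, 24 high over all, about 25 g, standing upright on the 4 thick grey mat; point at the cartridge's centre in plan, 12 above the underside. x lengthwise, y across (grip here across its 18 width), z up
- headshell: the same; origin at the middle of its underside. Cartridge 30 long x 18 wide x 16 high centred here; on it the shell plate, 18 wide, x -24 to +28, z 16 to 22; round collar behind to x = -48, z 13 to 24; a thin finger lift sticks out to y = -24 near x = +26
- divider_top (a point): fixed upright wooden divider, 300 long (its x, running away from the robot), 16 thick, 80 high with a 50 wide foot 8 high, between the pads and the stand; point at the middle of its top edge, 80 above the table; y across it
- divider: the whole divider; origin at its middle on the table
- cork_pad: fixed cork pad 150 x 110 x 4 under the slats; origin at the middle of its underside. It may change places with the mat
- mat: fixed grey silicone mat 150 x 110 x 4 under the headshell; origin at the middle of its underside
- paperweight_mid (a point): loose green glass paperweight, 62 across, 55 high; point at its centre; leave alone
- screwdriver: loose screwdriver with a red handle, 170 long, lying on the table; leave alone
- ceramic_box: fixed small white ceramic box 70 x 80 x 45 with a blue hinged lid (knob on top, all below 90); origin at the middle of its underside; leave alone
- box_lid (a joint): opening angle of the ceramic box's lid, 0 shut; leave shut
Things that resemble listed ones, but are neither listed nor needed, are in the scene too. Leave any black look-alike of the slat_a alone.

How it is judged:
On the way, in this order (a step that is already met when the one before it is completed fails the run):
1. both slats lie on the stand over the pale marks, crosswise to the crossbars, let go (((x of slat_a_mid in the frame of stand_seat_left between -0.012 and 0.012 m and y of slat_a_mid in the frame of stand_seat_left between -0.008 and 0.008 m and z of slat_a_mid in the frame of stand_seat_left between -0.005 and 0.005 m and angle between the x axis of slat_a_mid and the x axis of stand_seat_left, either way round below 0.12 rad and angle between each of slat_a_mid, slat_b_mid's own z axis and vertical below 0.1 rad and x of slat_b_mid in the frame of stand_seat_right between -0.012 and 0.012 m and y of slat_b_mid in the frame of stand_seat_right between -0.008 and 0.008 m and z of slat_b_mid in the frame of stand_seat_right between -0.005 and 0.005 m and angle between the x axis of slat_b_mid and the x axis of stand_seat_right, either way round below 0.12 rad) or (x of slat_a_mid in the frame of stand_seat_right between -0.012 and 0.012 m and y of slat_a_mid in the frame of stand_seat_right between -0.008 and 0.008 m and z of slat_a_mid in the frame of stand_seat_right between -0.005 and 0.005 m and angle between the x axis of slat_a_mid and the x axis of stand_seat_right, either way round below 0.12 rad and angle between each of slat_a_mid, slat_b_mid's own z axis and vertical below 0.1 rad and x of slat_b_mid in the frame of stand_seat_left between -0.012 and 0.012 m and y of slat_b_mid in the frame of stand_seat_left between -0.008 and 0.008 m and z of slat_b_mid in the frame of stand_seat_left between -0.005 and 0.005 m and angle between the x axis of slat_b_mid and the x axis of stand_seat_left, either way round below 0.12 rad)) and contact force between each of slat_a, slat_b and the fingers below 0.05 N and linear speed of each of slat_a, slat_b below 0.03 m/s), for 0.2 s.
2. the headshell passes upright over the top of the divider (y of headshell_mid in the frame of divider_top between -0.04 and 0.04 m and x of headshell_mid in the frame of divider_top between -0.15 and 0.15 m and z of headshell_mid in the frame of divider_top above 0.012 m and angle between headshell_mid's own z axis and vertical below 0.35 rad).
At the end, for the whole second after the job is handed in: Each slat flat on its own seat (8 mm sideways, 12 mm lengthwise, 0.12 rad), released, at rest. Fingers hold the headshell still, underside 3 to 20 mm above the slat tops, within 10 mm of the stand's axis, 0.14 rad of level and of the slats' direction, touching neither slats nor stand (all of step 1 and z of headshell_mid in the frame of stand_top between 0.015 and 0.032 m and horizontal distance between headshell_mid and stand_top below 0.01 m and angle between the x axis of headshell_mid and the x axis of stand_top, either way round below 0.14 rad and angle between headshell_mid's own z axis and vertical below 0.14 rad and linear speed of headshell below 0.03 m/s and contact force between headshell and the fingers above 0.5 N and contact force between headshell and slat_a below 0.05 N and contact force between headshell and slat_b below 0.05 N and contact force between headshell and stand below 0.05 N); the arm keeps its last pose, push and grip.
It fails at once if the headshell touches the stand or a slat (contact force between headshell and stand above 0.2 N or contact force between headshell and slat_a above 0.2 N or contact force between headshell and slat_b above 0.2 N).
It fails at once if the divider is touched (contact force between divider and anything else above 0.5 N).
It fails at once if the paperweight, the screwdriver or the ceramic box is disturbed (distance of any of paperweight_mid, screwdriver from where it was at the start of the episode above 0.015 m or value of joint box_lid above 0.15 rad or contact force between ceramic_box and anything else above 2 N).
It also fails if it takes over 64 s, if anything falls off the work surface, if the arm or the gripper's body presses on something with over 40 N, if the wrist force passes 120 N, or if a joint passes its speed limit or range.

ROBOT

A 6-joint arm with a two-finger parallel gripper is mounted at the origin on the work surface. World frame = base frame: x ahead of the robot, y to its left, z up, the work surface at z = 0. Lengths are in m, angles in rad, forces in N, time in s.
With the tool pointing down it reaches from about 0.35 to 0.975 m from the base axis. Payload 4.9 kg.
Tool frame: the origin (TCP) lies at the very end of the fingers, on their centre line; the grasp point (between the pads) lies 19 mm behind it; z points along the fingers, x is the direction in which the jaws open and shut, and the axes are right-handed (so a half turn about z gives the same grasp; the last joint's range is limited). The gripper opens to 85 mm and grips with 20 to 120 N. Pads are 22 mm wide; open, the fingers measure 114 mm over their backs; the gripper's body (76 mm by 85 mm) begins 54 mm behind the grasp point. The pads swing forward as they close: fully open they stand 13 mm farther back than shut.
Start: joints at [-1.456, 0.053, 1.613, -0, 1.476, -0.119], TCP at [0.145, -0.608, 0.231] pointing down, gripper open.
Joint ranges: [-3.01, 3.01], [-1.01, 2.22], [0.06, 2.58], [-1.02, 4.17], [0.09, 2.62], [-3.14, 3.14]. Speed limits (rad/s): [2.57, 2.57, 3.14, 3.14, 3.14, 3.14].

INTERFACE

Orientations are given as a rotation vector (axis times angle).
In Python, from station import monitor, imaging, ticket gives the robot as it stands.
- The arm moves only by the tool step_arm, never from a script. Its argument "targets" is one flat list of numbers, 4 for each row, row after row: the shift along the tool's x, y, z in m, then the turn about the tool's z in rad. In form: [tx, ty, tz, roll, tx, ty, tz, roll, ...]. A call has 1 to 12 rows; each row is the pose to reach, as a shift and turn from the pose measured when the call began, along the tool's axes at that moment; what a row does not reach only later rows make up. A row lasts 1/12 s, in which the tool goes at most 41.7 mm and 7.16 degrees, less where a joint would pass 70% of its speed; a pose out of reach is approached as far as the arm can. A call with a gripper value outside its range is refused whole. "grip" is the finger opening in m, from 0 to 0.0854, set as the call begins (left out, the last holds). The fingers move at their own pace and stop on an object; "force" is the grip in N (left out, the last holds). Time passes only in rows, so rows that repeat a pose let the fingers close. It gives the time, the measured TCP pose, the force and the opening at its end, in the units of the state.
- monitor.get_obs(): the state, without advancing time (a new reading comes with each control period).
- imaging.get_image(name): name is "scene" or "top" or "wrist"; returns a dict with "color" (420x560x3 uint8, red, green, blue), "depth" (420x560 float32, m along the optical axis (not along the pixel's ray), 0 where there is no reading), "fov_y" (degrees; the focal length in pixels is half the picture's height over the tangent of half this angle, whatever the lens; pixels are square), "cx", "cy" (the principal point, pixels), "R" (3x3) and "t" (3): a world point X has camera coordinates R X + t. Camera axes: x right, y down, z forward; pixel columns grow to the right and rows downward; lengths in m; the calibration is good to about 2 mm. A picture is of the moment at which its call begins.
- ticket.finish_job(): hands the job in, once; it reports no verdict.
Trained networks look in a picture, given as the dict that the camera call returned (one of the last four; its "shot" number tells which), for a name from the list of things; names that differ only in an ending like _2 or _b are one class to them, and where a whole thing is asked for, a point or a joint stands for the part that bears it (a point fixed in the world has none). Each returns a list of dicts, best first, with "score" (0 to 1); they miss things now and then, are a little off and sometimes report something else, mostly with a low value. They report only what shows in the picture. A call takes as long as a camera call. They do not tell look-alikes from the thing itself.
- imaging.search_frame(name, picture): "uv" ([column, row] in pixels, amid what is visible of it).
- imaging.mark_of(name, picture): "uv" ([column, row] in pixels: a listed point, or the origin of a listed thing).
The state is a dict: "t": time; "q": joint angles; "dq": joint speeds; "effort": joint torques, N m; "tool_pos": TCP position; "tool_rot": TCP orientation; "contact_force": force on the tool from outside, world axes, zero at the start; "wrist_torque": the same for the moment, N m; "opening": finger opening in m.
Only numpy, scipy, OpenCV 4.12 (cv2) and the standard library are available. Lean on these libraries where they do the work, as an engineer would, in place of code of your own. Each camera call takes 0.05 s, during which the arm holds its last target.

## Working session

There is one attempt and no reset: what is moved stays moved. The work goes in short steps, Python scripts to look and compute and a tool call to move; the robot and the scene stay as the last step left them, time stands still between calls to the robot, and variables do not carry over. Pictures are saved under pics/ and viewed, and the job is handed in when it is done.

Besides the shell and the picture viewer there is one more tool, called after "Emit:" as a command line: name --argument value ..., lists and objects as JSON in quotes. step_arm: Moves the arm, as the interface text tells. Its arguments: {"type":"object","properties":{"targets":{"type":"array","items":{"type":"number"}},"grip":{"type":"number"},"force":{"type":"number"}},"required":["targets"]}

```bash
ls; mkdir -p pics
cat > h.py <<'E'
import numpy as np, cv2
from station import monitor, imaging, ticket
def f_of(p): return p["color"].shape[0]/2/np.tan(np.radians(p["fov_y"])/2)
def ray(p,uv):
    f=f_of(p); d=np.array([(uv[0]-p["cx"])/f,(uv[1]-p["cy"])/f,1.0])
    R=np.array(p["R"]);t=np.array(p["t"]); return -R.T@t, R.T@d
def at_z(p,uv,z):
    c,d=ray(p,uv); return c+d*(z-c[2])/d[2]
def proj(p,X):
    c=np.array(p["R"])@np.array(X)+np.array(p["t"]); f=f_of(p); return np.array([p["cx"]+f*c[0]/c[2],p["cy"]+f*c[1]/c[2]])
def cloud(p):
    f=f_of(p); D=p["depth"]; v,u=np.mgrid[:D.shape[0],:D.shape[1]]
    C=np.stack([(u-p["cx"])/f*D,(v-p["cy"])/f*D,D],-1); return (C-np.array(p["t"]))@np.array(p["R"])
def save(name,im): cv2.imwrite("pics/"+name,im[...,::-1])
E
python3 - <<'E'
from h import *
import pickle
P={}
for n in ["top","scene"]:
    p=imaging.get_image(n); P[n]=p; save(n+"0.png",p["color"])
    print(n,p["fov_y"],p["cx"],p["cy"],np.array(p["R"]).round(3).tolist(),np.array(p["t"]).round(3))
    for k in ["stand_top","stand_seat_left","slat_a_mid","headshell_mid","divider_top","paperweight_mid","screwdriver","ceramic_box","mat","cork_pad"]:
        print(k,[(np.round(d["uv"]).tolist(),round(d["score"],2)) for d in imaging.mark_of(k,p)][:5])
pickle.dump(P,open("p0.pkl","wb"))
o=monitor.get_obs();print({k:np.round(v,3).tolist() for k,v in o.items()})
E
```

```text
pics
top 42.700367433926495 282.6973315451691 201.2007893624653 [[0.005, -1.0, 0.026], [-0.991, -0.008, -0.137], [0.137, -0.026, -0.99]] [-0.036  0.58   1.265]
stand_top [([208.0, 222.0], 0.8), ([336.0, 131.0], 0.34)]
stand_seat_left [([196.0, 225.0], 0.95), ([315.0, 223.0], 0.55)]
slat_a_mid [([384.0, 296.0], 0.69), ([380.0, 163.0], 0.65), ([381.0, 229.0], 0.63), ([461.0, 201.0], 0.56), ([97.0, 246.0], 0.33)]
headshell_mid [([315.0, 224.0], 0.69)]
divider_top [([264.0, 214.0], 0.95), ([97.0, 248.0], 0.73), ([313.0, 223.0], 0.39)]
paperweight_mid [([187.0, 123.0], 0.97)]
screwdriver [([337.0, 134.0], 0.97)]
ceramic_box [([96.0, 248.0], 0.95), ([315.0, 225.0], 0.74)]
mat [([318.0, 225.0], 0.81), ([405.0, 230.0], 0.71)]
cork_pad [([394.0, 232.0], 0.91)]
scene 48.8504774626205 286.56107307581874 206.7898662003442 [[-0.809, 0.587, -0.016], [0.453, 0.607, -0.653], [-0.374, -0.535, -0.757]] [ 0.462 -0.184  1.583]
stand_top [([333.0, 250.0], 0.62), ([337.0, 254.0], 0.6), ([247.0, 168.0], 0.24)]
stand_seat_left [([336.0, 254.0], 0.8), ([330.0, 250.0], 0.57), ([298.0, 229.0], 0.54), ([271.0, 201.0], 0.33)]
slat_a_mid [([246.0, 168.0], 0.8), ([201.0, 145.0], 0.78), ([206.0, 192.0], 0.68), ([287.0, 151.0], 0.47), ([247.0, 168.0], 0.2)]
headshell_mid [([337.0, 255.0], 0.63), ([278.0, 202.0], 0.54), ([246.0, 165.0], 0.39)]
divider_top [([298.0, 214.0], 0.55)]
paperweight_mid [([269.0, 315.0], 0.87)]
screwdriver [([198.0, 230.0], 0.85)]
ceramic_box [([416.0, 321.0], 0.7), ([334.0, 248.0], 0.69)]
mat [([270.0, 202.0], 0.97), ([275.0, 202.0], 0.36)]
cork_pad [([246.0, 168.0], 0.82)]
{'t': 1.1, 'q': [-1.456, 0.053, 1.613, -0.0, 1.476, -0.119], 'dq': [-0.0, -0.002, 0.001, 0.0, 0.0, -0.001], 'effort': [0.002, -39.369, -37.047, 0.0, 0.001, -0.0], 'tool_pos': [0.145, -0.608, 0.231], 'tool_rot': [2.465, -1.947, -0.0], 'contact_force': [0.21, 0.485, 0.064], 'wrist_torque': [-0.036, 0.023, -0.027], 'opening': 0.086}
```

Run:
```python
import pickle,cv2
P=pickle.load(open("p0.pkl","rb"))
im=P["top"]["color"][80:340,50:520]
cv2.imwrite("pics/top0c.png",cv2.resize(im,None,fx=1.7,fy=1.7,interpolation=cv2.INTER_CUBIC)[...,::-1])
```

```text
(no output)
```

View pics/top0c.png

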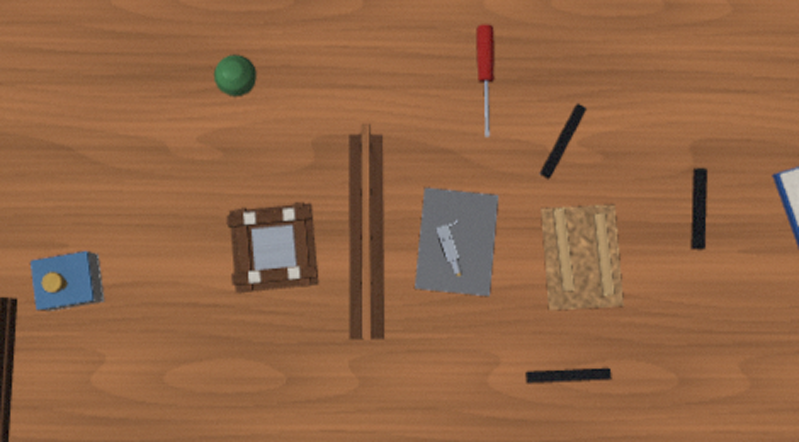

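View pics/scene0.png

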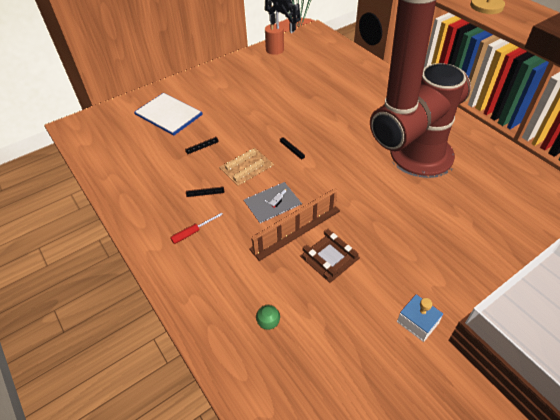

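Run:
```python
import pickle
from h import *
P=pickle.load(open("p0.pkl","rb"))
p=P["top"];im=p["color"];X=cloud(p)
hsv=cv2.cvtColor(im,cv2.COLOR_RGB2HSV)
# marks
def comps(mask,box,z,minA=6):
    m=np.zeros(mask.shape,np.uint8); x0,y0,x1,y1=box; m[y0:y1,x0:x1]=mask[y0:y1,x0:x1]
    n,l,s,c=cv2.connectedComponentsWithStats(m)
    for i in range(1,n):
        if s[i,4]>=minA:
            q=np.argwhere(l==i)[:,::-1]
            W=np.array([at_z(p,u,z) for u in q]); (cx,cy),(a,b),ang=cv2.minAreaRect(W[:,:2].astype(np.float32)*1000)
            w,v=np.linalg.eigh(np.cov(W[:,:2].T)) 
            print(c[i].round(1),s[i,4],W.mean(0).round(4),"rect",round(cx),round(cy),round(a),round(b),"yaw",np.arctan(v[1,1]/v[0,1]).round(3),"depth z",np.median(X[l==i][:,2]).round(4))
v=hsv[...,2].astype(int);s=hsv[...,1].astype(int)
print("marks");comps(((s<60)&(v>190)).astype(np.uint8),(180,195,240,255),0.034)
print("slats");
H=X[...,2]
comps(((H>0.011)).astype(np.uint8),(365,195,420,265),0.019)
print("head");comps(((H>0.011)).astype(np.uint8),(293,190,345,256),0.026)
print("div");comps(((H>0.05)).astype(np.uint8),(245,145,290,285),0.08)
print("stand");comps(((H>0.02)).astype(np.uint8),(175,190,245,262),0.034)
for b in [(540,105),(580,140)]: pass
print("noise table",np.std(H[300:330,200:300]),H[300:330,200:300].mean())
```

```text
marks
[219.7 205.3] 24 [0.5694 0.1206 0.034 ] rect 570 121 11 11 yaw 0.64 depth z 0.0348
[196.4 207.9] 25 [0.5625 0.1769 0.034 ] rect 562 177 10 12 yaw 1.0 depth z 0.0336
[222.5 240. ] 24 [0.4852 0.1121 0.034 ] rect 485 112 10 12 yaw 0.943 depth z 0.0329
[199.1 241.9] 24 [0.4801 0.1682 0.034 ] rect 480 168 10 10 yaw 0.788 depth z 0.0326
slats
[381.1 226.8] 340 [ 0.5211 -0.2762  0.019 ] rect 521 -276 121 22 yaw 0.107 depth z 0.0182
[404.8 229.1] 345 [ 0.5159 -0.3348  0.019 ] rect 516 -336 119 21 yaw 0.08 depth z 0.0176
head
[313.8 225.2] 210 [ 0.5233 -0.1091  0.026 ] rect 521 -108 78 28 yaw 0.301 depth z 0.0251
div
[264.9 216.1] 702 [0.5396 0.0101 0.08  ] rect 541 10 297 14 yaw 0.013 depth z 0.0786
stand
[207.8 207.4] 373 [0.564  0.1493 0.034 ] rect 563 149 30 120 yaw -1.455 depth z 0.0329
[225.3 214.5] 6 [0.547  0.1065 0.034 ] rect 547 106 7 2 yaw 0.023 depth z 0.0211
[191.4 218.4] 16 [0.537  0.1882 0.034 ] rect 537 188 12 11 yaw 0.612 depth z 0.0213
[195.4 229.9] 8 [0.5091 0.1779 0.034 ] rect 509 179 10 5 yaw -0.05 depth z 0.0228
[210.9 241.6] 377 [0.4812 0.1399 0.034 ] rect 482 140 33 120 yaw -1.47 depth z 0.0325
noise table 0.09095366865530796 0.0055942293684217445
```

```bash
cat >> h.py <<'E'
from scipy.spatial.transform import Rotation as Ro
def go(x,y,z,yaw=None):
    """yaw: desired tool-x heading (mod pi)"""
    o=monitor.get_obs();R=Ro.from_rotvec(o["tool_rot"]).as_matrix();p=np.array(o["tool_pos"])
    d=R.T@(np.array([x,y,z])-p)
    h=np.arctan2(R[1,0],R[0,0]); r=0
    if yaw is not None: r=-(((yaw-h)+np.pi/2)%np.pi-np.pi/2)
    print("t",round(o["t"],2),"pos",p.round(4),"heading",h.round(4),"tilt",np.round(R[:,2],4),"q6",round(o["q"][5],3),"open",round(o["opening"],4),"-> shift",d.round(4),"roll",round(r,4))
E
python3 -c "
from h import *
go(0.50,-0.305,0.24,-1.476)"
```

```text
t 1.1 pos [ 0.1448 -0.608   0.2313] heading -1.337 tilt [-0.  0. -1.] q6 -0.119 open 0.0856 -> shift [-0.2124 -0.4157 -0.0087] roll 0.139
```

Emit:
step_arm --targets '[-0.212, -0.416, -0.009, 0.139, -0.212, -0.416, -0.009, 0.139, -0.212, -0.416, -0.009, 0.139, -0.212, -0.416, -0.009, 0.139, -0.212, -0.416, -0.009, 0.139, -0.212, -0.416, -0.009, 0.139, -0.212, -0.416, -0.009, 0.139, -0.212, -0.416, -0.009, 0.139, -0.212, -0.416, -0.009, 0.139, -0.212, -0.416, -0.009, 0.139, -0.212, -0.416, -0.009, 0.139, -0.212, -0.416, -0.009, 0.139]' --grip 0.04 --force 25

```text
t: 2.1
tool_pos: [0.5039, -0.3014, 0.2406]
tool_rot: [-2.328, 2.106, -0.001]
contact_force: [0.1, -0.0, -0.6]
opening: 0.04
```

Emit:
step_arm --targets '[0, 0, 0, 0, 0, 0, 0, 0, 0, 0, 0, 0, 0, 0, 0, 0]'

```text
t: 2.43
tool_pos: [0.5029, -0.3025, 0.2406]
tool_rot: [-2.326, 2.108, -0.001]
contact_force: [-0.5, -0.6, 0.3]
opening: 0.0401
```

Run:
```python
from h import *
import pickle
p=imaging.get_image("wrist");pickle.dump(p,open("w1.pkl","wb"));save("w1.png",p["color"])
go(0.5185,-0.305,0.24,-1.476); print(p["fov_y"],p["t"],p["R"])
print([(np.round(d["uv"]).tolist(),round(d["score"],2)) for d in imaging.mark_of("slat_a_mid",p)][:5])
```

```text
t 2.48 pos [ 0.5029 -0.3026  0.2406] heading -1.4728 tilt [ 0.0018  0.0012 -1.    ] q6 0.803 open 0.0401 -> shift [ 0.0039 -0.0153  0.0006] roll 0.0032
63.66174172909217 [-0.35121073  0.4152337   0.51759592] [[ 9.87090463e-02 -9.95116332e-01  9.76475585e-05]
 [-9.56727176e-01 -9.48740993e-02  2.75085470e-01]
 [-2.73732780e-01 -2.72468465e-02 -9.61419770e-01]]
[([458.0, 114.0], 0.75), ([260.0, 155.0], 0.71), ([250.0, 296.0], 0.63)]
```

View pics/w1.png

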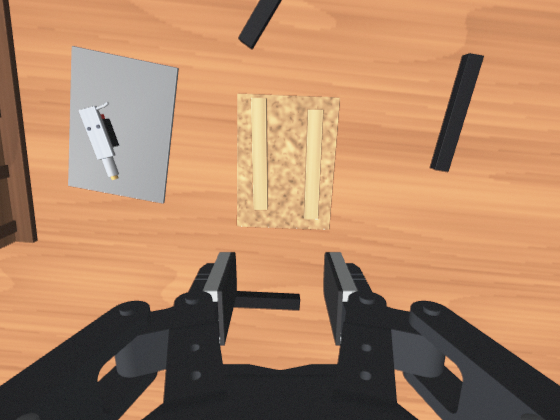

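```bash
cat >> h.py <<'E'
def fit(p,box,zlo,zhi,zt,name=None):
    H=cloud(p)[...,2]; m=np.zeros(H.shape,np.uint8); x0,y0,x1,y1=box
    m[y0:y1,x0:x1]=((H>zlo)&(H<zhi)&(p["depth"]>0))[y0:y1,x0:x1]
    n,l,s,c=cv2.connectedComponentsWithStats(m)
    for i in range(1,n):
        if s[i,4]<60: continue
        q=np.argwhere(l==i)[:,::-1]; W=np.array([at_z(p,u,zt) for u in q])[:,:2]
        (cx,cy),(a,b),ang=cv2.minAreaRect((W*1000).astype(np.float32))
        w,v=np.linalg.eigh(np.cov(W.T))
        print(c[i].round(1),s[i,4],"mean",W.mean(0).round(4),"rect c",round(cx,1),round(cy,1),"size",round(a,1),round(b,1),round(ang,2),"pca yaw",np.arctan(v[1,1]/v[0,1]).round(4),"medz",np.median(H[l==i]).round(4))
E
python3 - <<'E'
from h import *
import pickle
p=pickle.load(open("w1.pkl","rb"))
fit(p,(230,85,345,235),0.0135,0.03,0.019)
fit(p,(70,60,175,195),0.0135,0.04,0.026)
H=cloud(p)[...,2]; print(H[100:220,290:300].mean(),H[100:220,290:300].std(),H[190:210,350:400].mean())
c=p["color"][40:250,20:360]; save("w1c.png",cv2.resize(c,None,fx=2.3,fy=2.3,interpolation=cv2.INTER_CUBIC))
E
```

```text
[259.2 152.8] 1694 mean [ 0.5282 -0.2785] rect c 525.7 -278.8 size 118.4 16.2 5.77 pca yaw 0.1 medz 0.0192
[312.9 163.5] 1657 mean [ 0.5225 -0.3371] rect c 520.1 -337.3 size 119.5 16.3 4.77 pca yaw 0.0834 medz 0.0192
[100.1 137.8] 1371 mean [ 0.5287 -0.1133] rect c 524.6 -112.6 size 78.7 31.0 7.66 pca yaw 0.2998 medz 0.0258
0.005507460249376158 0.021869124495356926 0.0011399731156616574
```

View pics/w1c.png

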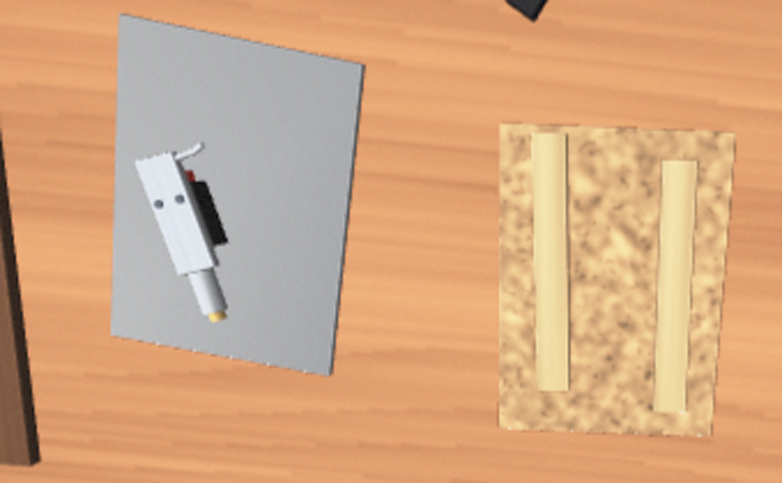

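```bash
python3 -c "
from h import *
go(0.5245,-0.2783,0.007,-1.473)"
```

```text
t 2.53 pos [ 0.5029 -0.3025  0.2406] heading -1.4727 tilt [ 0.0019  0.0012 -1.    ] q6 0.803 open 0.0401 -> shift [-0.0218 -0.0234  0.2337] roll 0.0003
```

Emit:
step_arm --targets '[-0.022, -0.0234, 0.03, 0, -0.022, -0.0234, 0.07, 0, -0.022, -0.0234, 0.11, 0, -0.022, -0.0234, 0.15, 0, -0.022, -0.0234, 0.18, 0, -0.022, -0.0234, 0.205, 0, -0.022, -0.0234, 0.22, 0, -0.022, -0.0234, 0.228, 0, -0.022, -0.0234, 0.233, 0, -0.022, -0.0234, 0.233, 0]'

```text
t: 3.37
tool_pos: [0.5241, -0.2784, 0.0073]
tool_rot: [-2.325, 2.11, 0.0]
contact_force: [0.0, 0.3, 0.4]
opening: 0.0399
```

Emit:
step_arm --targets '[0, 0, 0, 0, 0, 0, 0, 0, 0, 0, 0, 0]'

```text
t: 3.62
tool_pos: [0.525, -0.2792, 0.0089]
tool_rot: [-2.325, 2.109, -0.004]
contact_force: [-0.1, -0.3, 0.0]
opening: 0.04
```

```bash
python3 -c "
from h import *
go(0.5245,-0.2783,0.007,-1.473)
p=imaging.get_image('wrist');save('w2.png',p['color'])"
```

```text
t 3.62 pos [ 0.525  -0.2792  0.0089] heading -1.4737 tilt [ 3.6e-03 -1.0e-04 -1.0e+00] q6 0.858 open 0.04 -> shift [-0.001   0.0004  0.0019] roll -0.0007
```

View pics/w2.png

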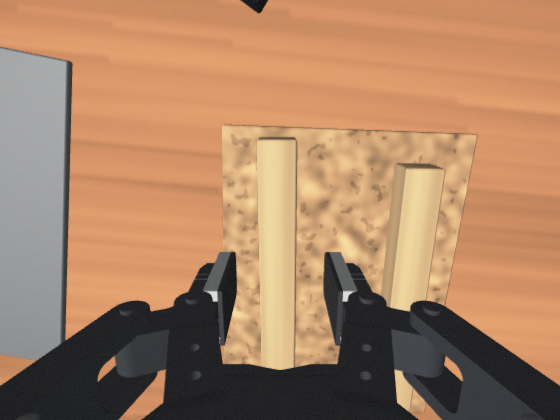

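Emit:
step_arm --targets '[0, 0, 0.001, 0, 0, 0, 0.001, 0, 0, 0, 0.001, 0, 0, 0, 0.001, 0, 0, 0, 0.001, 0, 0, 0, 0.001, 0]' --grip 0.0 --force 25

```text
t: 4.17
tool_pos: [0.5254, -0.2794, 0.0085]
tool_rot: [-2.325, 2.109, -0.005]
contact_force: [-0.3, -0.5, 6.3]
opening: 0.0153
```

```bash
python3 -c "
from h import *
go(0.5245,-0.2783,0.18,-1.473)
p=imaging.get_image('wrist');save('w3.png',p['color'])"
```

```text
t 4.17 pos [ 0.5254 -0.2794  0.0085] heading -1.4736 tilt [ 4.3e-03 -5.0e-04 -1.0e+00] q6 0.858 open 0.0153 -> shift [-1.000e-03  1.000e-04 -1.715e-01] roll -0.0006
```

View pics/w3.png

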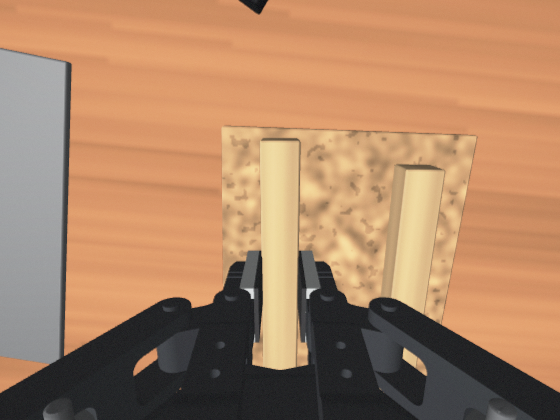

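Emit:
step_arm --targets '[0, 0, -0.01, 0, 0, 0, -0.03, 0, 0, 0, -0.06, 0, 0, 0, -0.1, 0, 0, 0, -0.14, 0, 0, 0, -0.18, 0, 0, 0, -0.21, 0, 0, 0, -0.23, 0, 0, 0, -0.231, 0, 0, 0, -0.231, 0]'

```text
t: 5.05
tool_pos: [0.5248, -0.2795, 0.2409]
tool_rot: [-2.325, 2.109, -0.01]
contact_force: [-0.3, -0.1, -0.7]
opening: 0.0152
```

```bash
python3 -c "
from h import *
go(0.485,0.144,0.24,-1.468)"
```

```text
t 5.05 pos [ 0.5248 -0.2795  0.2409] heading -1.4736 tilt [ 0.0064 -0.002  -1.    ] q6 0.858 open 0.0152 -> shift [-4.254e-01 -1.500e-03 -2.000e-04] roll -0.0056
```

Emit:
step_arm --targets '[-0.03, 0, 0, 0, -0.07, 0, 0, 0, -0.11, 0, 0, 0, -0.15, 0, 0, 0, -0.19, 0, 0, 0, -0.23, 0, 0, 0, -0.27, 0, 0, 0, -0.31, 0, 0, 0, -0.35, -0.001, 0, -0.005, -0.385, -0.001, 0, -0.005, -0.41, -0.001, 0, -0.005, -0.425, -0.001, 0, -0.005]'

```text
t: 6.05
tool_pos: [0.4823, 0.146, 0.2365]
tool_rot: [2.334, -2.101, 0.003]
contact_force: [0.1, 0.0, -0.7]
opening: 0.0152
```

Emit:
step_arm --targets '[0, 0, 0, 0, 0, 0, 0, 0, 0, 0, 0, 0]'

```text
t: 6.3
tool_pos: [0.4814, 0.1453, 0.2342]
tool_rot: [2.332, -2.099, 0.0]
contact_force: [0.7, -0.3, -1.0]
opening: 0.0155
```

Run:
```python
from h import *
import pickle
p=imaging.get_image("wrist");pickle.dump(p,open("w4.pkl","wb"));save("w4.png",p["color"])
go(0.485,0.144,0.24,-1.468)
im=p["color"];hsv=cv2.cvtColor(im,cv2.COLOR_RGB2HSV).astype(int)
m=((hsv[...,1]<60)&(hsv[...,2]>170)).astype(np.uint8)
n,l,s,c=cv2.connectedComponentsWithStats(m)
X=cloud(p)
for i in range(1,n):
    if s[i,4]>40: print(c[i].round(1),s[i],at_z(p,c[i],0.034).round(4),np.median(X[l==i][:,2]).round(4))
```

```text
t 6.35 pos [0.4818 0.145  0.2349] heading -1.4668 tilt [-0.0016 -0.0029 -1.    ] q6 1.613 open 0.0152 -> shift [ 0.0014 -0.003  -0.0051] roll 0.0012
[479.  147.4] [458  76  47 131 252] [ 0.5377 -0.0515  0.034 ] 0.0042
[314.2  92.4] [306  83  18  20 328] [0.5721 0.1203 0.034 ] 0.0346
[255.9  92.9] [247  84  18  19 324] [0.5658 0.176  0.034 ] 0.0346
[286.4 126.8] [ 256  106   58   58 2231] [0.5374 0.1433 0.034 ] 0.0048
[ 53.  151.5] [ 43 120  20  65 120] [0.4888 0.3736 0.034 ] 0.005
[527.2 160.4] [ 515  126   39   74 1256] [ 0.5301 -0.1038  0.034 ] 0.0264
[ 27.6 160. ] [ 18 128  20  65 108] [0.4774 0.3998 0.034 ] 0.0445
[255. 179.] [250 171  11  17 185] [0.482  0.1696 0.034 ] 0.0345
[312.2 178.8] [304 171  17  17 264] [0.4884 0.1111 0.034 ] 0.0346
[250.4 291.7] [245 288   9  11  54] [0.3518 0.1637 0.034 ] 0.2715
[308.8 291.8] [306 288  10  11  54] [0.3585 0.0977 0.034 ] 0.2715
```

View pics/w4.png

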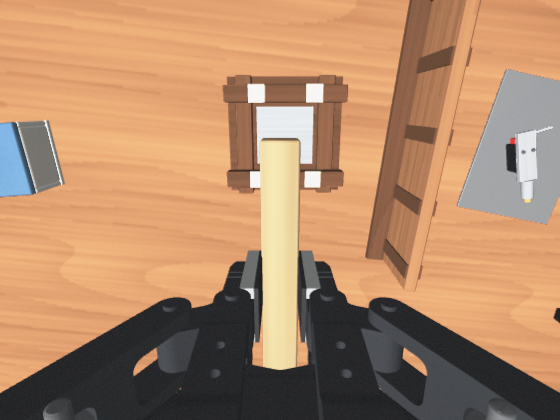

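Run:
```python
from h import *
import pickle
p=pickle.load(open("w4.pkl","rb"))
H=cloud(p)
for r in range(134,152,2): print(r,H[r,270:290,2].mean().round(4),p["color"][r,280])
c=p["color"][60:200,200:360]; save("w4c.png",cv2.resize(c,None,fx=4,fy=4,interpolation=cv2.INTER_CUBIC))
zt=np.median(H[200:300,275:285,2]);print("slat top z",zt)
tcp=np.array([.4818,.145]);u=np.array([np.cos(.104),np.sin(.104)]);n=np.array([-u[1],u[0]])
for uv in [(262,140),(280,140),(298,140)]:
  w=at_z(p,uv,zt)[:2]-tcp; print(uv,w@u,w@n)
```

```text
134 0.0048 [234 237 239]
136 0.005 [230 234 236]
138 0.2329 [109  92  71]
140 0.2434 [170 141 106]
142 0.2513 [242 222 167]
144 0.2445 [244 228 175]
146 0.2444 [244 228 175]
148 0.2444 [244 229 177]
150 0.2443 [244 228 174]
slat top z 0.2448420304098951
(262, 140) 0.06016421361008898 0.006788203609037889
(280, 140) 0.060172617763174986 -0.00011473778417732844
(298, 140) 0.060181025343665165 -0.007020494353369327
```

View pics/w4c.png

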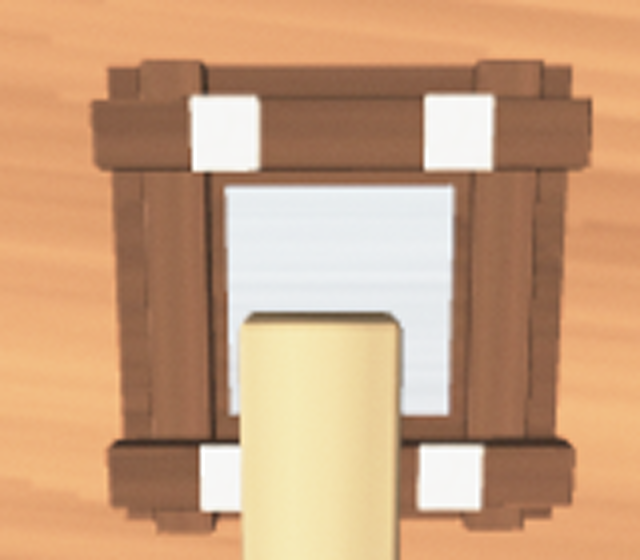

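```bash
python3 -c "
from h import *
go(0.5236,0.1719,0.060,-1.467)"
```

```text
t 6.35 pos [0.4818 0.145  0.2349] heading -1.4668 tilt [-0.0016 -0.0029 -1.    ] q6 1.613 open 0.0152 -> shift [-0.0229 -0.0447  0.1748] roll 0.0002
```

Emit:
step_arm --targets '[-0.015, -0.03, 0.01, 0, -0.023, -0.0447, 0.04, 0, -0.023, -0.0447, 0.075, 0, -0.023, -0.0447, 0.11, 0, -0.023, -0.0447, 0.14, 0, -0.023, -0.0447, 0.16, 0, -0.023, -0.0447, 0.17, 0, -0.023, -0.0447, 0.1748, 0, -0.023, -0.0447, 0.1748, 0, -0.023, -0.0447, 0.1748, 0, -0.023, -0.0447, 0.1748, 0]'

```text
t: 7.27
tool_pos: [0.5252, 0.1721, 0.0621]
tool_rot: [2.333, -2.103, 0.005]
contact_force: [0.5, 0.5, 0.0]
opening: 0.0154
```

```bash
python3 -c "
from h import *
go(0.5236,0.1719,0.0395,-1.467)
p=imaging.get_image('wrist');save('w5.png',p['color'])
go(0.5236,0.1719,0.0395,-1.467)"
```

```text
t 7.27 pos [0.5252 0.1721 0.0621] heading -1.4671 tilt [ 0.002  -0.0023 -1.    ] q6 1.652 open 0.0154 -> shift [0.     0.0017 0.0226] roll -0.0001
t 7.32 pos [0.5251 0.1722 0.0621] heading -1.4669 tilt [ 0.002  -0.0023 -1.    ] q6 1.652 open 0.0152 -> shift [0.0001 0.0016 0.0226] roll 0.0001
```

View pics/w5.png

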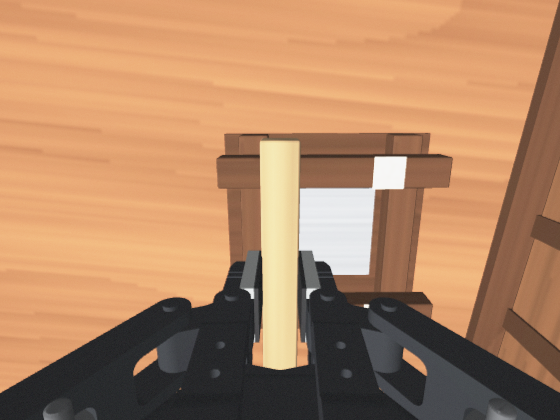

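Emit:
step_arm --targets '[0, 0.001, 0.008, 0, 0, 0.001, 0.014, 0, 0, 0.001, 0.019, 0, 0, 0.001, 0.022, 0, 0, 0.001, 0.022, 0, 0, 0.001, 0.022, 0]'

```text
t: 7.82
tool_pos: [0.5239, 0.1721, 0.0396]
tool_rot: [2.333, -2.102, 0.004]
contact_force: [0.1, 0.6, -1.0]
opening: 0.0153
```

```bash
python3 -c "
from h import *
go(0.5236,0.1719,0.0395,-1.467)"
```

```text
t 7.82 pos [0.5239 0.1721 0.0396] heading -1.4668 tilt [ 0.0011 -0.0024 -1.    ] q6 1.652 open 0.0153 -> shift [0.0002 0.0003 0.0001] roll 0.0002
```

Emit:
step_arm --targets '[0, 0, 0.0, 0, 0, 0, 0.0, 0, 0, 0, 0, 0, 0, 0, 0, 0]' --grip 0.034

```text
t: 8.15
tool_pos: [0.524, 0.1721, 0.0398]
tool_rot: [2.333, -2.102, 0.004]
contact_force: [-0.4, 0.3, 0.5]
opening: 0.034
```

Emit:
step_arm --targets '[0, 0, -0.01, 0, 0, 0, -0.03, 0, 0, 0, -0.06, 0, 0, 0.015, -0.1, 0, 0, 0.03, -0.14, 0, 0, 0.043, -0.175, 0, 0, 0.043, -0.197, 0, 0, 0.043, -0.2, 0]'

```text
t: 8.82
tool_pos: [0.4833, 0.1687, 0.2477]
tool_rot: [-2.327, 2.097, -0.016]
contact_force: [-0.2, -0.6, 0.1]
opening: 0.034
```

Run:
```python
from h import *
import pickle
p=imaging.get_image("wrist");pickle.dump(p,open("w6.pkl","wb"));save("w6.png",p["color"])
go(0.5201,-0.3373,0.24,-1.4789)
fit(p,(150,40,420,380),0.045,0.055,0.049)
```

```text
t 8.87 pos [0.4827 0.1685 0.2452] heading -1.4666 tilt [ 1.030e-02 -7.000e-04 -9.999e-01] q6 1.658 open 0.0343 -> shift [0.5069 0.0155 0.0059] roll 0.0123
[280.1 140.7] 1945 mean [0.5276 0.1719] rect c 524.0 171.5 size 119.0 15.7 6.38 pca yaw 0.1051 medz 0.0492
[414.6 254.4] 180 mean [0.4224 0.0133] rect c 423.7 13.3 size 6.4 58.5 89.91 pca yaw 0.0214 medz 0.0493
```

View pics/w6.png

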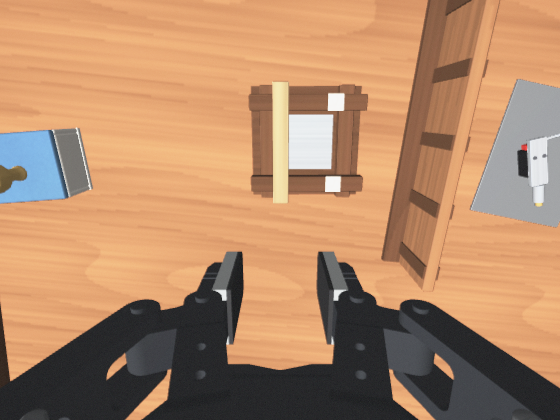

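Emit:
step_arm --targets '[0.03, 0.001, 0, 0, 0.07, 0.002, 0.001, 0, 0.11, 0.003, 0.001, 0, 0.15, 0.004, 0.002, 0, 0.19, 0.006, 0.002, 0, 0.23, 0.007, 0.003, 0, 0.27, 0.008, 0.003, 0.005, 0.31, 0.009, 0.004, 0.01, 0.35, 0.01, 0.004, 0.015, 0.39, 0.012, 0.005, 0.02, 0.43, 0.013, 0.005, 0.021, 0.465, 0.014, 0.006, 0.021]' --grip 0.04

```text
t: 9.87
tool_pos: [0.5163, -0.2976, 0.2378]
tool_rot: [-2.306, 2.125, -0.008]
contact_force: [0.9, 0.2, 0.4]
opening: 0.0399
```

```bash
python3 -c "
from h import *
go(0.5201,-0.3373,0.0095,-1.488)"
```

```text
t 9.87 pos [ 0.5163 -0.2976  0.2378] heading -1.4889 tilt [ 7.9e-03  9.0e-04 -1.0e+00] q6 0.838 open 0.0399 -> shift [0.0399 0.0012 0.2283] roll -0.0009
```

Emit:
step_arm --targets '[0.02, 0.001, 0.01, 0, 0.04, 0.001, 0.04, 0, 0.04, 0.001, 0.08, 0, 0.04, 0.001, 0.12, 0, 0.04, 0.001, 0.155, 0, 0.04, 0.001, 0.185, 0, 0.04, 0.001, 0.205, 0, 0.04, 0.001, 0.218, 0, 0.04, 0.001, 0.224, 0, 0.04, 0.001, 0.227, 0, 0.04, 0.001, 0.227, 0, 0.04, 0.001, 0.227, 0]'

```text
t: 10.87
tool_pos: [0.5213, -0.3382, 0.0124]
tool_rot: [-2.306, 2.124, -0.012]
contact_force: [0.7, -0.3, 0.3]
opening: 0.0397
```

```bash
python3 -c "
from h import *
p=imaging.get_image('wrist');save('w7.png',p['color'])
go(0.5201,-0.3373,0.0095,-1.488)"
```

```text
t 10.92 pos [ 0.5214 -0.3383  0.0127] heading -1.4889 tilt [ 0.0104 -0.0012 -0.9999] q6 0.788 open 0.0402 -> shift [-0.0011  0.0013  0.0032] roll -0.0009
```

View pics/w7.png

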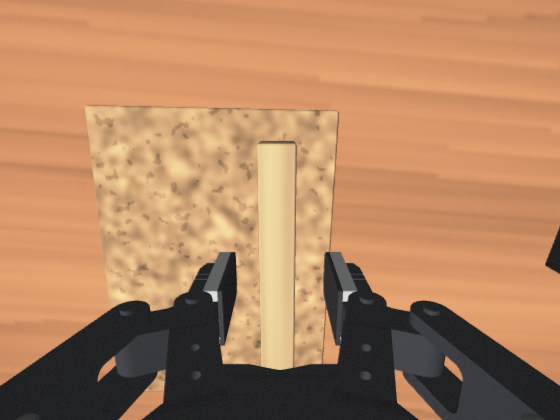

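Emit:
step_arm --targets '[0, 0.001, 0.003, 0, 0, 0.001, 0.004, 0, 0, 0.001, 0.004, 0]'

```text
t: 11.17
tool_pos: [0.5207, -0.3386, 0.0093]
tool_rot: [-2.306, 2.124, -0.015]
contact_force: [0.3, 0.4, 0.1]
opening: 0.0398
```

Emit:
step_arm --targets '[0, 0, 0, 0, 0, 0, 0, 0, 0, 0, 0, 0, 0, 0, 0, 0, 0, 0, 0, 0, 0, 0, 0, 0]' --grip 0.0 --force 25

```text
t: 11.67
tool_pos: [0.521, -0.3389, 0.0097]
tool_rot: [-2.306, 2.124, -0.016]
contact_force: [-0.6, 0.6, 1.9]
opening: 0.0151
```

Emit:
step_arm --targets '[0, 0, -0.01, 0, 0, 0, -0.03, 0, 0, 0, -0.06, 0, 0, 0, -0.1, 0, 0, 0, -0.14, 0, 0, 0, -0.18, 0, 0, 0, -0.21, 0, 0, 0, -0.225, 0, 0, 0, -0.228, 0, 0, 0, -0.228, 0]'

```text
t: 12.5
tool_pos: [0.5184, -0.3384, 0.238]
tool_rot: [-2.306, 2.124, -0.017]
contact_force: [0.2, 0.4, -0.8]
opening: 0.0149
```

```bash
python3 -c "
from h import *
p=imaging.get_image('wrist');save('w8.png',p['color'])
go(0.490,0.1163,0.24,-1.467)
X=cloud(p);print(np.median(X[200:300,275:285,2]))"
```

```text
t 12.55 pos [ 0.5177 -0.3378  0.2357] heading -1.4889 tilt [ 9.5e-03 -5.0e-04 -1.0e+00] q6 0.787 open 0.015 -> shift [-0.4548 -0.0096 -0.0048] roll -0.0219
0.24744131555038007
```

View pics/w8.png

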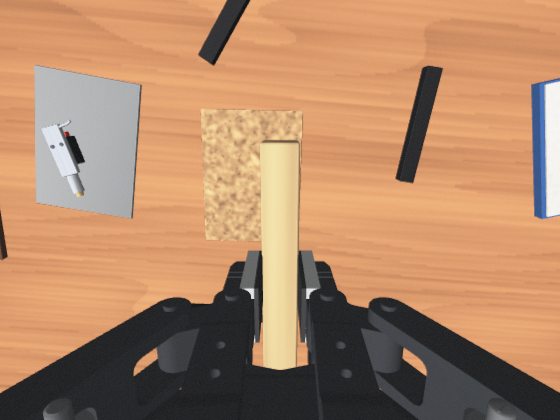

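Emit:
step_arm --targets '[-0.03, -0.001, 0, 0, -0.07, -0.002, -0.001, 0, -0.11, -0.003, -0.002, 0, -0.15, -0.004, -0.002, 0, -0.19, -0.005, -0.003, 0, -0.23, -0.005, -0.003, -0.005, -0.27, -0.006, -0.003, -0.01, -0.31, -0.007, -0.004, -0.015, -0.35, -0.008, -0.004, -0.02, -0.39, -0.009, -0.005, -0.022, -0.425, -0.0096, -0.005, -0.022, -0.455, -0.0096, -0.005, -0.022]'

```text
t: 13.55
tool_pos: [0.4878, 0.1187, 0.2363]
tool_rot: [-2.334, 2.1, -0.005]
contact_force: [0.8, -0.2, -0.6]
opening: 0.0151
```

Emit:
step_arm --targets '[0, 0, 0, 0, 0, 0, 0, 0]'

```text
t: 13.72
tool_pos: [0.4856, 0.1198, 0.2321]
tool_rot: [2.336, -2.095, -0.003]
contact_force: [-0.2, -0.4, -0.5]
opening: 0.015
```

Run:
```python
from h import *
import pickle
p=imaging.get_image("wrist");pickle.dump(p,open("w9.pkl","wb"));save("w9.png",p["color"])
go(0.5296,0.1163,0.065,-1.467)
im=p["color"];hsv=cv2.cvtColor(im,cv2.COLOR_RGB2HSV).astype(int)
m=((hsv[...,1]<60)&(hsv[...,2]>170)).astype(np.uint8)
n,l,s,c=cv2.connectedComponentsWithStats(m)
for i in range(1,n):
    if s[i,4]>100: print(c[i].round(1),s[i],at_z(p,c[i],0.034).round(4))
fit(p,(150,40,420,250),0.045,0.055,0.049)
```

```text
t 13.77 pos [0.4862 0.1187 0.2328] heading -1.4642 tilt [-0.0025 -0.0018 -1.    ] q6 1.556 open 0.0153 -> shift [ 0.0067 -0.0433  0.1677] roll 0.0028
[288.  94.] [280  85  17  19 323] [0.572  0.1203 0.034 ]
[455.8 151.8] [436  90  42 119 219] [ 0.5358 -0.053   0.034 ]
[260.7 130. ] [ 239  107   51   58 2200] [0.5358 0.1431 0.034 ]
[ 28.6 152.3] [ 19 121  20  65 118] [0.489  0.3714 0.034 ]
[504.1 162.6] [ 492  128   38   74 1247] [ 0.5305 -0.1044  0.034 ]
[394.8 141.6] 752 mean [0.537  0.0149] rect c 528.7 15.2 size 198.9 6.3 0.81 pca yaw 0.0179 medz 0.0501
[228.9 135.7] 2221 mean [0.5272 0.1716] rect c 524.0 171.2 size 119.0 16.4 5.97 pca yaw 0.1038 medz 0.0491
```

View pics/w9.png

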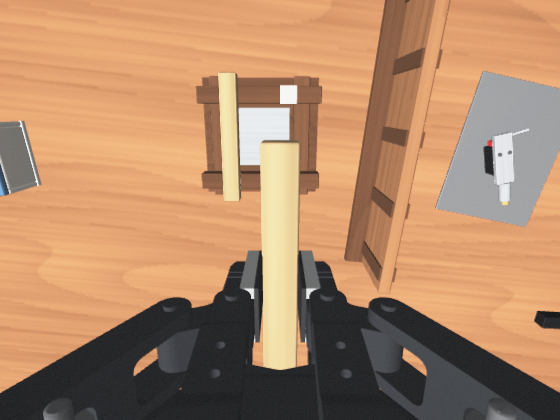

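Emit:
step_arm --targets '[0.003, -0.03, 0.01, 0.003, 0.006, -0.0433, 0.04, 0.003, 0.006, -0.0433, 0.075, 0.003, 0.006, -0.0433, 0.11, 0.003, 0.006, -0.0433, 0.135, 0.003, 0.006, -0.0433, 0.155, 0.003, 0.006, -0.0433, 0.163, 0.003, 0.006, -0.0433, 0.167, 0.003, 0.006, -0.0433, 0.167, 0.003, 0.006, -0.0433, 0.167, 0.003]'

```text
t: 14.6
tool_pos: [0.5305, 0.1165, 0.0669]
tool_rot: [2.331, -2.103, 0.001]
contact_force: [-0.3, -0.7, 1.2]
opening: 0.0148
```

```bash
python3 -c "
from h import *
p=imaging.get_image('wrist');save('w10.png',p['color'])
go(0.5298,0.1163,0.0405,-1.467)"
```

```text
t 14.65 pos [0.5308 0.1168 0.0674] heading -1.4677 tilt [ 4.0e-04 -1.7e-03 -1.0e+00] q6 1.549 open 0.0151 -> shift [0.0003 0.0011 0.0269] roll -0.0007
```

View pics/w10.png

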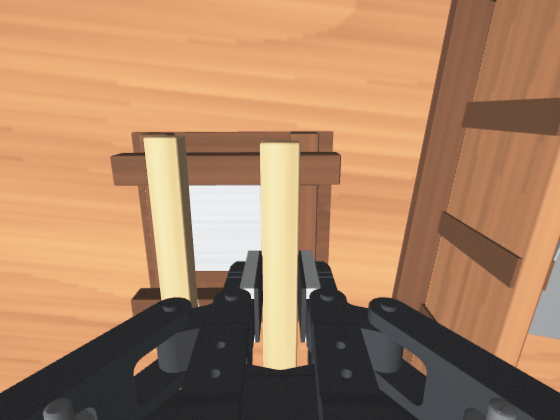

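Emit:
step_arm --targets '[0, 0.001, 0.009, 0, 0, 0.001, 0.017, 0, 0, 0.001, 0.023, 0, 0, 0.001, 0.026, 0, 0, 0.001, 0.0265, 0, 0, 0.001, 0.0265, 0]'

```text
t: 15.15
tool_pos: [0.5297, 0.1167, 0.0406]
tool_rot: [2.332, -2.103, 0.002]
contact_force: [1.3, -0.1, -0.3]
opening: 0.0152
```

```bash
python3 -c "
from h import *
go(0.5298,0.1163,0.0405,-1.467)"
```

```text
t 15.15 pos [0.5297 0.1167 0.0406] heading -1.4676 tilt [-2.0e-04 -1.7e-03 -1.0e+00] q6 1.549 open 0.0152 -> shift [ 0.0004 -0.0001  0.0001] roll -0.0006
```

Emit:
step_arm --targets '[0, 0, 0.0, 0, 0, 0, 0.0, 0, 0, 0, 0, 0, 0, 0, 0, 0]' --grip 0.032

```text
t: 15.48
tool_pos: [0.5298, 0.1167, 0.0408]
tool_rot: [2.332, -2.103, 0.002]
contact_force: [-0.9, 0.6, 0.0]
opening: 0.032
```

Emit:
step_arm --targets '[0, 0, -0.01, 0, 0, 0, -0.03, 0, 0, 0, -0.06, 0, 0, 0.015, -0.1, 0, 0, 0.03, -0.14, 0, 0, 0.043, -0.175, 0, 0, 0.043, -0.197, 0, 0, 0.043, -0.2, 0]'

```text
t: 16.15
tool_pos: [0.4894, 0.1129, 0.2487]
tool_rot: [-2.327, 2.098, -0.015]
contact_force: [0.2, 0.1, 0.8]
opening: 0.0319
```

Run:
```python
from h import *
import pickle
p=imaging.get_image("wrist");pickle.dump(p,open("w11.pkl","wb"));save("w11.png",p["color"])
go(0.49,-0.112,0.24,-1.27)
fit(p,(150,40,400,250),0.045,0.055,0.049)
```

```text
t 16.2 pos [0.4888 0.1128 0.2462] heading -1.4675 tilt [ 0.0092 -0.001  -1.    ] q6 1.547 open 0.0324 -> shift [0.2237 0.022  0.0064] roll -0.1975
[381.3 143.6] 637 mean [0.5393 0.015 ] rect c 532.7 15.2 size 208.6 5.9 0.69 pca yaw 0.0168 medz 0.0499
[224.  141.6] 1999 mean [0.5268 0.1715] rect c 524.1 171.1 size 119.2 16.5 5.97 pca yaw 0.1045 medz 0.0491
[279.5 143.1] 1927 mean [0.531  0.1163] rect c 529.3 116.1 size 118.4 15.7 5.91 pca yaw 0.1037 medz 0.0492
```

View pics/w11.png

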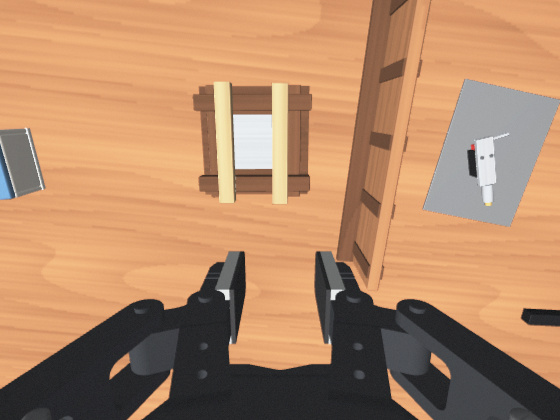

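Emit:
step_arm --targets '[0.03, 0.004, 0, -0.03, 0.07, 0.008, 0.001, -0.08, 0.11, 0.012, 0.002, -0.13, 0.15, 0.016, 0.004, -0.18, 0.185, 0.022, 0.005, -0.197, 0.21, 0.022, 0.006, -0.197, 0.224, 0.022, 0.006, -0.197, 0.224, 0.022, 0.006, -0.197, 0.224, 0.022, 0.006, -0.197]' --grip 0.05

```text
t: 16.95
tool_pos: [0.4894, -0.1125, 0.2388]
tool_rot: [-2.524, 1.864, -0.008]
contact_force: [0.1, -0.2, 0.2]
opening: 0.0499
```

Run:
```python
from h import *
import pickle
p=imaging.get_image("wrist");pickle.dump(p,open("w12.pkl","wb"));save("w12.png",p["color"])
go(0.5287,-0.112,0.24,-1.27)
print([(np.round(d["uv"],1).tolist(),round(d["score"],2),at_z(p,d["uv"],0.016).round(4)) for d in imaging.mark_of("headshell_mid",p)][:4])
fit(p,(150,40,420,300),0.0145,0.04,0.026)
fit(p,(150,40,420,300),0.0235,0.04,0.026)
c=p["color"][60:240,200:360]; save("w12c.png",cv2.resize(c,None,fx=3.3,fy=3.3,interpolation=cv2.INTER_CUBIC))
```

```text
t 17.0 pos [ 0.4895 -0.1119  0.239 ] heading -1.2708 tilt [ 6.9e-03  4.0e-04 -1.0e+00] q6 0.896 open 0.0497 -> shift [ 0.0117 -0.0374 -0.0007] roll -0.0008
[([285.5, 144.4], 0.64, array([ 0.528 , -0.1084,  0.016 ])), ([158.9, 86.7], 0.62, array([0.5453, 0.0323, 0.016 ])), ([302.7, 139.1], 0.48, array([ 0.5386, -0.1242,  0.016 ]))]
[176.8 132.7] 1321 mean [0.5047 0.0023] rect c 494.8 1.5 size 207.3 9.5 0.81 pca yaw 0.0174 medz 0.0278
[288.3 145.5] 1123 mean [ 0.5282 -0.1112] rect c 524.2 -118.2 size 75.5 32.5 17.14 pca yaw 0.2927 medz 0.0263
[175.5 133.7] 891 mean [0.5033 0.0034] rect c 494.4 2.8 size 206.5 6.9 0.88 pca yaw 0.0182 medz 0.0319
[288.3 145.3] 1118 mean [ 0.5284 -0.1111] rect c 524.2 -118.2 size 75.5 32.5 17.14 pca yaw 0.2927 medz 0.0263
```

View pics/w12c.png

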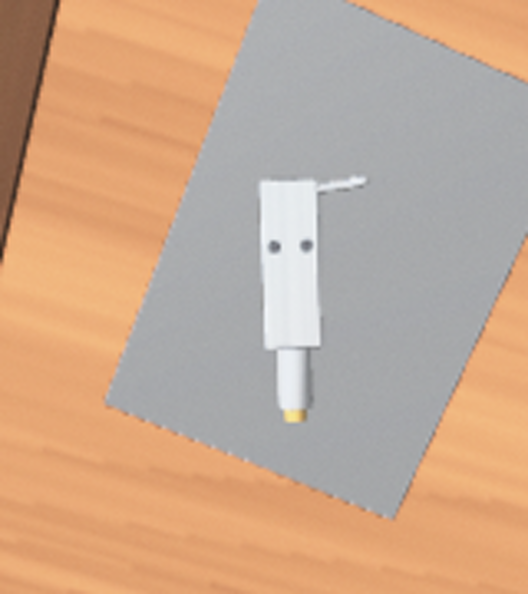

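View pics/w12.png

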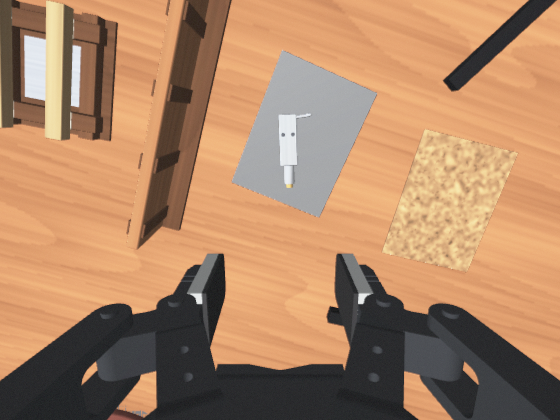

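Run:
```python
from h import *
import pickle
p=pickle.load(open("w12.pkl","rb"))
c=[(260,181),(316,180),(320,346),(267,348)]
W=[at_z(p,(200+(x+.5)/3.3-.5,60+(y+.5)/3.3-.5),0.026)[:2] for x,y in c]
F=(W[0]+W[1])/2;B=(W[2]+W[3])/2
print(np.linalg.norm(W[0]-W[1]),np.linalg.norm(W[2]-W[3]),np.linalg.norm(F-B),"yaw",np.arctan2(*(F-B)[::-1]),"mid",B+(F-B)*24/52)
m=B+(F-B)*24/52
yaw=np.arctan2(*(F-B)[::-1])
go(m[0],m[1],0.01,yaw-np.pi/2)
```

```text
0.017205394622935764 0.016950503031533674 0.05132641334341387 yaw 0.33926682926082524 mid [ 0.53178656 -0.10954565]
t 17.05 pos [ 0.4897 -0.1115  0.2394] heading -1.2699 tilt [ 7.5e-03  1.0e-04 -1.0e+00] q6 0.896 open 0.0497 -> shift [ 0.0102 -0.0391  0.2297] roll -0.0383
```

Emit:
step_arm --targets '[0.005, -0.02, 0.01, -0.02, 0.0102, -0.0391, 0.04, -0.038, 0.0102, -0.0391, 0.08, -0.038, 0.0102, -0.0391, 0.12, -0.038, 0.0102, -0.0391, 0.15, -0.038, 0.0102, -0.0391, 0.17, -0.038, 0.0102, -0.0391, 0.185, -0.038, 0.0102, -0.0391, 0.19, -0.038, 0.0102, -0.0391, 0.19, -0.038]'

```text
t: 17.8
tool_pos: [0.5302, -0.1081, 0.0479]
tool_rot: [-2.563, 1.811, -0.004]
contact_force: [-0.5, -0.1, 0.1]
opening: 0.0501
```

```bash
python3 -c "
from h import *
p=imaging.get_image('wrist');save('w13.png',p['color'])
go(0.5318,-0.1095,0.0115,-1.2315)"
```

```text
t 17.85 pos [ 0.5314 -0.1087  0.0495] heading -1.2306 tilt [ 6.7e-03  5.0e-04 -1.0e+00] q6 0.889 open 0.0501 -> shift [0.0008 0.0001 0.0381] roll 0.0009
```

View pics/w13.png

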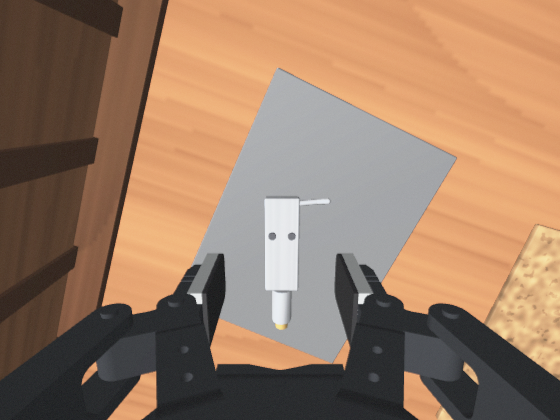

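Emit:
step_arm --targets '[0.0005, 0, 0.012, 0, 0.0005, 0, 0.023, 0, 0.0005, 0, 0.031, 0, 0.0005, 0, 0.036, 0, 0.0005, 0, 0.038, 0, 0.0005, 0, 0.038, 0, 0.0005, 0, 0.038, 0]'

```text
t: 18.43
tool_pos: [0.5319, -0.1092, 0.0116]
tool_rot: [-2.562, 1.811, -0.008]
contact_force: [-0.6, 0.3, -0.6]
opening: 0.0499
```

```bash
python3 -c "
from h import *
p=imaging.get_image('wrist');save('w14.png',p['color'])
go(0.5318,-0.1095,0.0115,-1.2315)"
```

```text
t 18.48 pos [ 0.5321 -0.1093  0.0119] heading -1.2307 tilt [ 7.3e-03  2.0e-04 -1.0e+00] q6 0.888 open 0.0496 -> shift [0.0001 0.0003 0.0004] roll 0.0008
```

View pics/w14.png

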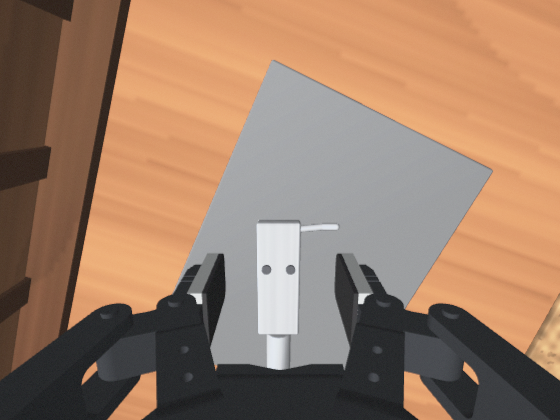

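Emit:
step_arm --targets '[0, 0, 0, 0, 0, 0, 0, 0, 0, 0, 0, 0, 0, 0, 0, 0, 0, 0, 0, 0, 0, 0, 0, 0, 0, 0, 0, 0]' --grip 0.0 --force 30

```text
t: 19.07
tool_pos: [0.5327, -0.1095, 0.0125]
tool_rot: [-2.561, 1.811, -0.011]
contact_force: [0.5, -0.3, 3.4]
opening: 0.0172
```

```bash
python3 -c "
from h import *
p=imaging.get_image('wrist');save('w15.png',p['color'])
go(0.5318,-0.1095,0.25,-1.2315)"
```

```text
t 19.12 pos [ 0.5327 -0.1095  0.0125] heading -1.2307 tilt [ 8.4e-03 -2.0e-04 -1.0e+00] q6 0.888 open 0.017 -> shift [ 0.0004 -0.0011 -0.2375] roll 0.0008
```

View pics/w15.png

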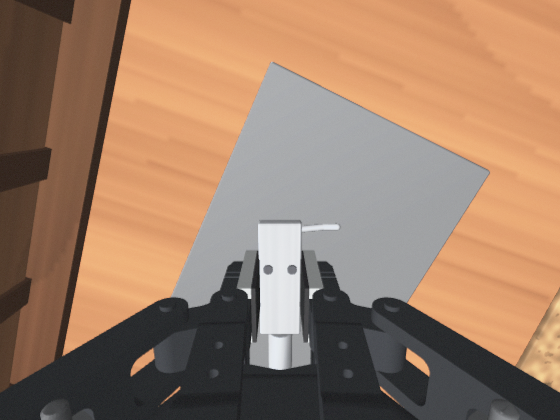

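Emit:
step_arm --targets '[0, 0, -0.006, 0, 0, 0, -0.02, 0, 0, 0, -0.045, 0, 0, 0, -0.08, 0, 0, 0, -0.115, 0, 0, 0, -0.145, 0, 0, 0, -0.165, 0, 0, 0, -0.17, 0, 0, 0, -0.17, 0]'

```text
t: 19.87
tool_pos: [0.532, -0.1098, 0.1842]
tool_rot: [-2.561, 1.81, -0.016]
contact_force: [-0.4, 0.3, 0.3]
opening: 0.0172
```

```bash
python3 -c "
from h import *
p=imaging.get_image('wrist');save('w16.png',p['color'])
go(0.527,0.1438,0.18,-1.467)"
```

```text
t 19.92 pos [ 0.5309 -0.1094  0.182 ] heading -1.2307 tilt [ 0.0081 -0.     -1.    ] q6 0.888 open 0.0173 -> shift [-0.24   -0.0808  0.0019] roll 0.2363
```

View pics/w16.png

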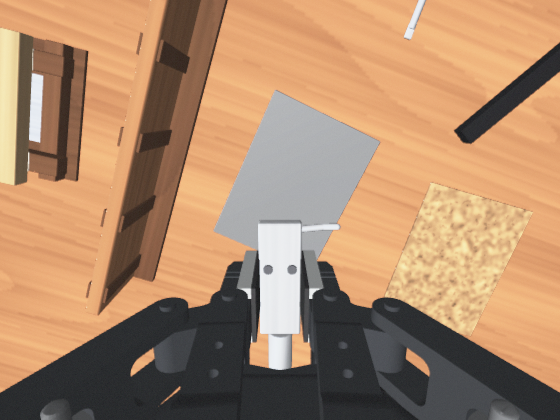

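Emit:
step_arm --targets '[-0.012, -0.004, 0, 0.01, -0.035, -0.012, 0, 0.03, -0.062, -0.021, 0, 0.06, -0.09, -0.03, 0.001, 0.09, -0.118, -0.04, 0.001, 0.12, -0.146, -0.049, 0.001, 0.15, -0.173, -0.058, 0.001, 0.18, -0.198, -0.067, 0.002, 0.21, -0.218, -0.073, 0.002, 0.236, -0.233, -0.078, 0.002, 0.236, -0.24, -0.081, 0.002, 0.236, -0.24, -0.081, 0.002, 0.236]'

```text
t: 20.92
tool_pos: [0.5258, 0.1449, 0.1772]
tool_rot: [-2.335, 2.099, -0.005]
contact_force: [-0.6, 0.2, -0.9]
opening: 0.0171
```

Emit:
step_arm --targets '[0, 0, 0, 0, 0, 0, 0, 0, 0, 0, 0, 0]'

```text
t: 21.17
tool_pos: [0.5255, 0.1439, 0.1764]
tool_rot: [-2.334, 2.101, -0.004]
contact_force: [0.0, 0.0, -1.0]
opening: 0.0176
```

Run:
```python
from h import *
import pickle
p=imaging.get_image("wrist");pickle.dump(p,open("w17.pkl","wb"));save("w17.png",p["color"])
go(0.527,0.1438,0.068,-1.467)
fit(p,(100,40,420,380),0.045,0.055,0.049)
p=imaging.get_image("top");fit(p,(170,180,250,270),0.045,0.055,0.049)
```

```text
t 21.22 pos [0.5257 0.144  0.1768] heading -1.4658 tilt [ 3.e-03 -8.e-04 -1.e+00] q6 1.597 open 0.017 -> shift [ 0.0002 -0.0009  0.1088] roll 0.0012
[245.  187.7] 2569 mean [0.5328 0.1724] rect c 526.9 171.7 size 114.7 16.2 5.97 pca yaw 0.0961 medz 0.0491
[313.1 174.3] 1967 mean [0.55   0.1185] rect c 548.0 118.3 size 81.2 16.2 6.02 pca yaw 0.1031 medz 0.0492
[312.  242.4] 428 mean [0.492  0.1117] rect c 489.3 111.9 size 27.6 16.1 7.1 pca yaw 0.4343 medz 0.0493
[416.1 286.8] 200 mean [0.4596 0.0139] rect c 463.9 14.0 size 49.1 6.0 3.44 pca yaw 0.1016 medz 0.049
[222.6 233.6] 87 mean [0.4994 0.1109] rect c 500.9 111.0 size 67.7 8.4 6.33 pca yaw 0.1152 medz 0.0481
[198. 240.] 115 mean [0.4838 0.169 ] rect c 484.4 169.3 size 46.7 15.7 9.62 pca yaw 0.1485 medz 0.0483
```

View pics/w17.png

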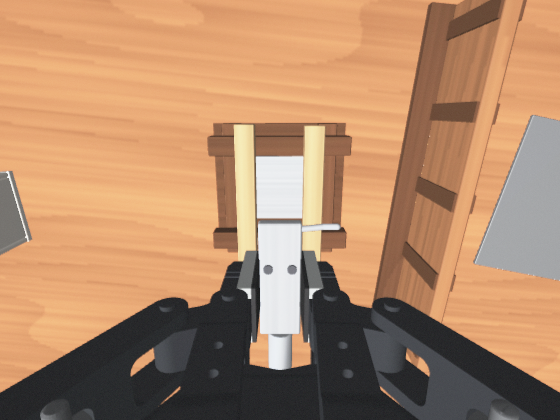

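Emit:
step_arm --targets '[0, -0.001, 0.01, 0, 0, -0.001, 0.03, 0, 0, -0.001, 0.05, 0, 0, -0.001, 0.068, 0, 0, -0.001, 0.08, 0, 0, -0.001, 0.087, 0, 0, -0.001, 0.09, 0, 0, -0.001, 0.09, 0, 0, -0.001, 0.09, 0]'

```text
t: 22.02
tool_pos: [0.5279, 0.1441, 0.0879]
tool_rot: [-2.333, 2.1, -0.006]
contact_force: [0.2, 0.3, 0.2]
opening: 0.0172
```

```bash
python3 -c "
from h import *
go(0.5275,0.1438,0.0685,-1.467)
p=imaging.get_image('wrist');save('w18.png',p['color'])"
```

```text
t 22.02 pos [0.5279 0.1441 0.0879] heading -1.4658 tilt [ 4.9e-03 -5.0e-04 -1.0e+00] q6 1.597 open 0.0172 -> shift [0.0003 0.0005 0.0194] roll 0.0012
```

View pics/w18.png

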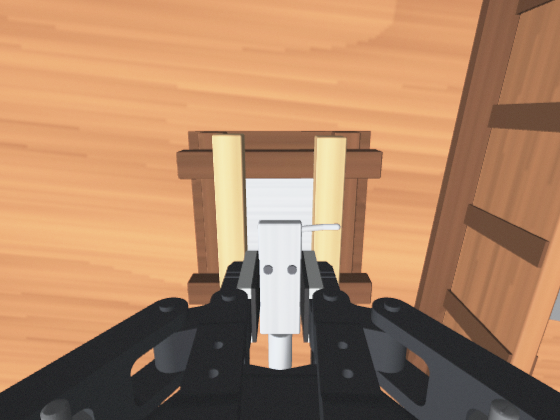

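Emit:
step_arm --targets '[0, 0, 0.005, 0, 0, 0, 0.01, 0, 0, 0, 0.015, 0, 0, 0, 0.018, 0, 0, 0, 0.019, 0, 0, 0, 0.019, 0, 0, 0, 0.019, 0, 0, 0, 0.019, 0]'

```text
t: 22.73
tool_pos: [0.5284, 0.1442, 0.0695]
tool_rot: [-2.332, 2.099, -0.007]
contact_force: [0.4, 0.0, 0.7]
opening: 0.017
```

Emit:
step_arm --targets '[0, 0, 0, 0, 0, 0, 0, 0, 0, 0, 0, 0]'

```text
t: 22.98
tool_pos: [0.5285, 0.1442, 0.0697]
tool_rot: [-2.332, 2.099, -0.008]
contact_force: [0.7, -0.0, -0.1]
opening: 0.0172
```

Run:
```python
from h import *
import pickle
go(0.5275,0.1438,0.0685,-1.467)
p=imaging.get_image('wrist');save('w19.png',p['color'])
X=cloud(p); print("plate top z",np.median(X[240:262,270:290,2]),np.median(X[300:320,270:290,2]))
fit(p,(100,40,420,250),0.045,0.054,0.049)
q=imaging.get_image('scene');save('s19.png',cv2.resize(q["color"][180:300,260:420],None,fx=4,fy=4,interpolation=cv2.INTER_CUBIC))
go(0.5275,0.1438,0.0685,-1.467)
# plate edges
for uv in [(259,222),(301,222),(261,332),(299,332)]: print(at_z(p,uv,0.0822).round(4))
```

```text
t 22.98 pos [0.5285 0.1442 0.0697] heading -1.4657 tilt [ 6.3e-03 -3.0e-04 -1.0e+00] q6 1.597 open 0.0172 -> shift [0.0003 0.0011 0.0012] roll 0.0013
plate top z 0.08330157818864718 0.08336281975597894
[223.6 192.9] 3642 mean [0.5573 0.1748] rect c 556.1 174.6 size 56.7 16.3 5.93 pca yaw 0.1044 medz 0.0491
[334.5 192.9] 3406 mean [0.5631 0.12  ] rect c 561.2 119.9 size 55.4 16.4 5.96 pca yaw 0.1115 medz 0.0491
t 23.08 pos [0.5284 0.1442 0.0696] heading -1.4657 tilt [ 6.2e-03 -3.0e-04 -1.0e+00] q6 1.597 open 0.0173 -> shift [0.0003 0.001  0.0011] roll 0.0013
[0.5554 0.1551 0.0822]
[0.5572 0.1381 0.0822]
[0.504  0.1496 0.0822]
[0.5057 0.1327 0.0822]
```

View pics/w19.png

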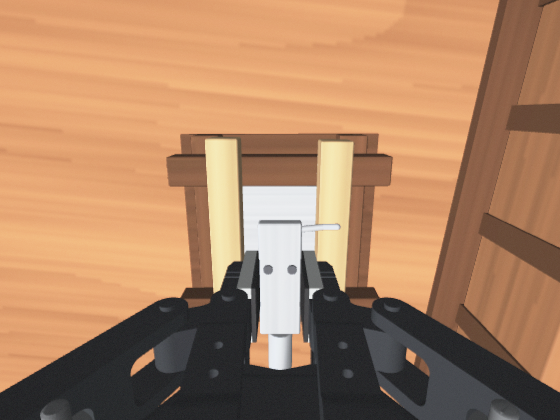

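View pics/s19.png

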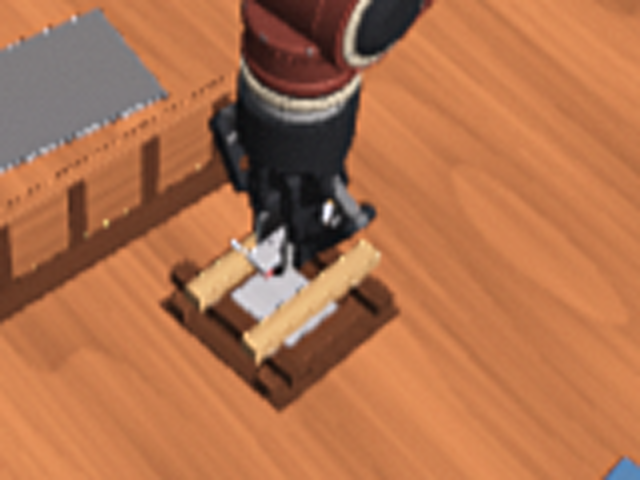

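Emit:
step_arm --targets '[0, 0.002, 0.002, 0, 0, 0.002, 0.002, 0, 0, 0.002, 0.002, 0, 0, 0.002, 0.002, 0, 0, 0.002, 0.002, 0, 0, 0.002, 0.002, 0]'

```text
t: 23.58
tool_pos: [0.5265, 0.144, 0.0676]
tool_rot: [-2.332, 2.099, -0.008]
contact_force: [-0.2, -0.0, -1.1]
opening: 0.0176
```

Run:
```python
from h import *
go(0.527,0.1438,0.068,-1.467); o=monitor.get_obs(); print(np.round(o["dq"],4),np.round(o["contact_force"],2))
print(ticket.finish_job())
```

```text
t 23.58 pos [0.5265 0.144  0.0676] heading -1.4657 tilt [ 6.3e-03 -3.0e-04 -1.0e+00] q6 1.597 open 0.0176 -> shift [ 0.0003 -0.0005 -0.0004] roll 0.0013
[-0.0013 -0.0011 -0.0014  0.0011  0.0004  0.0015] [-0.25 -0.   -1.09]
the job is handed in; nothing more can be done
None
```

I laid both pale slats on the stand and let go. I then carried the headshell over the divider with its underside about 90 mm above the divider's top edge. I handed the job in at about 23.6 s, still gripping it over the gap between the slats. The interface reports no verdict.

- **Slats:** the last full wrist picture, taken just after releasing the second slat, showed both flat at 49 mm. Their yaw of about 0.104 rad matches the stand, and they sit within about 1 mm of their seats by wrist-camera measurement. A later partial view of their far halves also showed them flat and aligned.
- **Headshell:** a picture just before the last 2 mm nudge, combined with the tool's move since, puts the underside about 10 mm above the slats. It was within about 1 mm of the stand's axis, in line to a few milliradians and tilted about 0.006 rad. The fingers were closed on it at 17.6 mm, and the arm was nearly still.
- **Disagreement:** the top camera placed the stand and slats 3–5 mm nearer the robot in x than the wrist camera. I used the wrist camera throughout because it agreed with the arm. If the top camera is right, the headshell is still within the 10 mm limit.
- **Not checked:** I did not take a picture after the final nudge. I did not measure the paperweight, screwdriver or ceramic box again, but no move came near them. The wrist force never showed an unexpected contact.

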